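# Clear the organiser drawer, fetch the eraser, put everything back

### The job

I need the eraser from the drawer of the clear desk organiser, but the stamp and the mouse stand in the drawer's way: set both upright on the cork mat, open the drawer all the way, take out the eraser and lay it flat on the writing pad, leaving the binder clip in the drawer. Then shut the drawer fully and put both things back where they belong, the stamp standing centred on its ink pad and the mouse lying centred on its round charging pad.

Things in the scene. Friction and masses are not known exactly. Their poses are not given: they have to be found in the camera images.
- drawer (a joint): Drawer slide (m): 0 shut (starts up to 0.010 ajar), 0.105 fully open at its stop; 1 N friction, stays as left. Clear organiser 135 deep x 145 wide x 65 mm high. White drawer tray with a wooden floor, inside 117 deep x 126 wide, floor 26, rim 54, front panel top 59 mm above the table; underside at 23 mm passes over both pads, not over stamp or mouse. Fully open, its front 105 mm stand clear of the organiser.
- drawer_knob (a point): Centre of the round aluminium knob's head on the drawer front: 22 mm in diameter, 12 mm long, axis level, 42 mm above the table, 19 mm out from the front panel, 23 mm below the organiser's top. Moves with the drawer. Its x axis is level and points into the drawer (pull along -x to open, push along +x to shut); y runs along the front; z up. The tray's inner middle is at x +84 mm.
- stamp_c (a point): Centre, half-way up, of the rubber stamp: wooden foot 24 (x) x 58 (y) x 15 mm with an upright dark red handle, 59 mm high in all; the handle's round head, 22 mm in diameter, spans 30 to 59 mm above its underside, on the axis. z up. 50 g. Starts on the ink pad.
- mouse_c (a point): Centre, half-way up, of the dark computer mouse: 114 mm long (x), 57 mm wide (y), 34 mm high, lies flat, z up; grasp it across its sides. 90 g. Starts on the charging pad.
- eraser_c (a point): Centre, half-way up, of the white eraser in a blue sleeve: 48 (x) x 23 (y) x 13 mm, z up. 20 g. Starts flat on the drawer's floor, in one half of the drawer, seen through the clear top; its long axis runs roughly across the drawer.
- binder_clip_c (a point): Centre of the black body of the spring binder clip, 18 (x) x 32 (y) x 16 mm, with wire handles (36 x 32 x 27 mm in all), in the other half of the drawer, about 66 mm from the eraser. It stays in the drawer.
- ink_pad: Flat closed ink pad tin, green lid, 64 (x) x 102 (y) x 14 mm, origin at the centre of its underside, z up; fixed to the table in front of the drawer. The stamp's place is on the middle of its lid.
- charging_pad: Round grey charging pad with a dark ring, 92 mm in diameter, 6 mm high, origin at the centre of its underside, z up; fixed to the table in front of the drawer beside the ink pad. The mouse's place is centred on it, in any direction.
- cork_mat: Flat cork mat, 170 (x) x 104 (y) x 5 mm, origin at the centre of its underside, z up; fixed on one side of the organiser. The side area for the stamp and the mouse.
- writing_pad: White writing pad, 152 (x) x 104 (y) x 10 mm, origin at the centre of its underside, z up; fixed on the other side of the organiser. A grey binding strip lies along its +x end (from x +65 mm) and a yellow pencil lies fixed on it along x, about y +38 mm, 7 mm high. The eraser goes on the blank paper.
Not all that is in view belongs to the job. What is meant by the part that bears stamp_c is not purple, and is the larger of those in its own colour.

How it is judged:
On the way, in this order (a step that is already met when the one before it is completed fails the run):
1. the stamp and the mouse both stand upright on the cork mat, let go (x of stamp_c in the frame of cork_mat between -0.082 and 0.082 m and y of stamp_c in the frame of cork_mat between -0.05 and 0.05 m and z of stamp_c in the frame of cork_mat between 0.028 and 0.042 m and angle between each of stamp_c, mouse_c's own z axis and vertical below 0.15 rad and x of mouse_c in the frame of cork_mat between -0.082 and 0.082 m and y of mouse_c in the frame of cork_mat between -0.05 and 0.05 m and z of mouse_c in the frame of cork_mat between 0.016 and 0.03 m and contact force between the fingers and stamp below 0.05 N and contact force between the fingers and mouse below 0.05 N), for 0.2 s.
2. the drawer is open by 95 mm or more, the stamp and the mouse still on the mat (value of joint drawer above 0.095 m and x of stamp_c in the frame of cork_mat between -0.082 and 0.082 m and y of stamp_c in the frame of cork_mat between -0.05 and 0.05 m and z of stamp_c in the frame of cork_mat between 0.028 and 0.042 m and angle between each of stamp_c, mouse_c's own z axis and vertical below 0.15 rad and x of mouse_c in the frame of cork_mat between -0.082 and 0.082 m and y of mouse_c in the frame of cork_mat between -0.05 and 0.05 m and z of mouse_c in the frame of cork_mat between 0.016 and 0.03 m), for 0.2 s.
3. the eraser lies flat on the writing pad, let go (x of eraser_c in the frame of writing_pad between -0.072 and 0.072 m and y of eraser_c in the frame of writing_pad between -0.05 and 0.05 m and z of eraser_c in the frame of writing_pad between 0.011 and 0.023 m and angle between eraser_c's own z axis and vertical below 0.2 rad and contact force between the fingers and eraser below 0.05 N), for 0.2 s.
At the end, for the whole second after the job is handed in: The stamp stands upright on the ink pad and the mouse lies on the charging pad, each within 12 mm of the pad's centre; the eraser lies flat with its centre on the writing pad; the binder clip is in the drawer and the drawer is shut to within 8 mm; all released and at rest (horizontal distance between stamp_c and ink_pad below 0.012 m and z of stamp_c in the frame of ink_pad between 0.038 and 0.049 m and angle between each of stamp_c, mouse_c's own z axis and vertical below 0.12 rad and horizontal distance between mouse_c and charging_pad below 0.012 m and z of mouse_c in the frame of charging_pad between 0.018 and 0.03 m and x of eraser_c in the frame of writing_pad between -0.072 and 0.072 m and y of eraser_c in the frame of writing_pad between -0.05 and 0.05 m and z of eraser_c in the frame of writing_pad between 0.011 and 0.023 m and angle between eraser_c's own z axis and vertical below 0.2 rad and x of binder_clip_c in the frame of drawer_knob between 0.015 and 0.15 m and y of binder_clip_c in the frame of drawer_knob between -0.067 and 0.067 m and z of binder_clip_c in the frame of drawer_knob between -0.03 and 0.015 m and value of joint drawer below 0.008 m and linear speed of each of stamp, mouse, eraser, binder_clip below 0.02 m/s); the robot touches nothing.
It fails at once if the stamp or the mouse tipped over (angle between any of stamp_c, mouse_c's own z axis and vertical above 0.7 rad).
It fails at once if the binder clip taken out of the drawer (not (x of binder_clip_c in the frame of drawer_knob between 0.005 and 0.16 m and y of binder_clip_c in the frame of drawer_knob between -0.075 and 0.075 m and z of binder_clip_c in the frame of drawer_knob between -0.03 and 0.04 m)).
It also fails if it takes over 138 s, if anything falls off the work surface, if the arm or the gripper's body presses on something with over 40 N, if the wrist force passes 120 N, or if a joint passes its speed limit or range.

### The arm

A 6-joint arm with a two-finger parallel gripper is mounted at the origin on a cart in front of the work surface, level with it; the furniture and walls round the work are solid. World frame = base frame: x ahead of the robot, y to its left, z up, the work surface at z = 0. Lengths are in m, angles in rad, forces in N, time in s.
With the tool pointing down it reaches from about 0.375 to 0.9 m from the base axis. Payload 3.1 kg.
Tool frame: the origin (TCP) lies midway between the tips of the shut fingers; the grasp point (between the pads) lies 19 mm behind it; z points along the fingers, y is the line along which they close (so a half turn about z gives the same grasp; the last joint's range is limited). The gripper opens to 85 mm and grips with 20 to 120 N. Pads are 22 mm wide; open, the fingers measure 114 mm over their backs; the gripper's body (76 mm by 85 mm) begins 54 mm behind the grasp point. The pads swing forward as they close: fully open they stand 13 mm farther back than shut.
Start: joints at [0.984, 0.527, 1.433, -0, 1.181, -0.178], TCP at [0.248, 0.573, 0.231] pointing down, gripper open.
Joint ranges: [-3.08, 3.08], [-0.75, 2.2], [0.22, 2.44], [-1.43, 4.57], [0, 2.65], [-2.85, 2.85]. Speed limits (rad/s): [2.79, 2.79, 3.14, 3.14, 3.14, 3.14].

### API

Orientations are given as a unit quaternion [x, y, z, w].
In Python, from station import manip gives the robot as it stands.
- The arm moves only by the tool step_arm, never from a script. Its argument "targets" is text: rows parted by semicolons, each of 4 numbers parted by spaces: the shift along the tool's x, y, z in mm, then the turn about the tool's z in degrees. A call has 1 to 12 rows; each row is the pose to reach, as a shift and turn from the pose commanded when the call began, along the tool's axes at that moment; what a row does not reach only later rows make up. A row lasts 1/10 s, in which the tool goes at most 50 mm and 8.59 degrees, less where a joint would pass 70% of its speed; a pose out of reach is approached as far as the arm can. A call with a gripper value outside its range is refused whole. "gripper" is the closure, from 0 (fully open) to 1 (shut), set as the call begins (left out, the last holds). The fingers move at their own pace and stop on an object; "squeeze" is the grip in N (left out, the last holds). Time passes only in rows, so rows that repeat a pose let the fingers close. It gives the time, the measured TCP pose, the force, the opening and the grip force at its end, in the units of the state.
- manip.sense(): the state, without advancing time (a new reading comes with each control period).
- manip.snapshot(name): name is "scene" or "top" or "wrist"; returns the picture (400x640x3 uint8, red, green, blue); there is no depth.
- manip.get_calibration(name): a dict with "fov_y" (degrees; the focal length in pixels is half the picture's height over the tangent of half this angle, whatever the lens; pixels are square), "cx", "cy" (the principal point, pixels), "extrinsics" (4x4, takes a point from camera to world coordinates); the wrist camera has in their place "tool_from_camera" (4x4, takes a point from camera to tool coordinates, whose origin is the TCP and whose axes are the flange's). Camera axes: x right, y down, z forward; pixel columns grow to the right and rows downward; lengths in m; the calibration is good to about 2 mm. The wrist camera is an equidistant fisheye: a pixel r from the principal point sees the ray r / f radians off the axis. A picture is of the moment at which its call begins: read the wrist's pose just before it. get_calibration takes no time and is no camera call.
- manip.sign_off(): hands the job in; it is judged then, once.
Trained networks look in the newest picture that a camera, given by its name, has taken for a name from the list of things; names that differ only in an ending like _2 or _b are one class to them, and where a whole thing is asked for, a point or a joint stands for the part that bears it (a point fixed in the world has none). Each returns a list of dicts, best first, with "p" (0 to 1); they miss things now and then, are a little off and sometimes report something else, mostly with a low value. They report only what shows in the picture. A call takes as long as a camera call. They do not tell look-alikes from the thing itself.
- manip.recognise(camera, query): "position" ([column, row] in pixels, amid what is visible of it).
- manip.masks_of(camera, query): "pixels" (400x640 bool, what is visible of it) and "position" ([column, row] in pixels, amid what is visible of it).
- manip.mark_of(camera, query): "position" ([column, row] in pixels: a listed point, or the origin of a listed thing).
The state is a dict: "t": time; "q": joint angles; "qd": joint speeds; "tau": joint torques, N m; "tcp_pos": TCP position; "tool_rot": TCP orientation; "force": force on the tool from outside, world axes, zero at the start; "ft_torque": the same for the moment, N m; "finger_gap": opening from 0.0 (shut) to 1.0 (fully open); "gripper_force": force on a finger pad.
Only numpy, scipy, OpenCV 4.12 (cv2) and the standard library are available. Lean on these libraries where they do the work, as an engineer would, in place of code of your own. Each camera call takes 0.05 s, during which the arm holds its last target. There are 200 camera calls.

## Working session

There is one attempt and no reset: what is moved stays moved. The work goes in short steps, Python scripts to look and compute and a tool call to move; the robot and the scene stay as the last step left them, time stands still between calls to the robot, and variables do not carry over. Pictures are saved under pics/ and viewed, at most 14 in all, crops included, and the job is handed in when it is done.

Besides the shell and the picture viewer there is one more tool, called after ">>>" by a JSON object that holds its "fn" and its "kwargs". step_arm: Moves the arm, as the interface text tells. Its arguments: {"type":"object","properties":{"targets":{"type":"string"},"gripper":{"type":"number"},"squeeze":{"type":"number"}},"required":["targets"]}

```bash
mkdir -p pics; cat > h.py <<'E'
import numpy as np, cv2
from station import manip
from scipy.spatial.transform import Rotation as R
def ray(cam,px):
    c=manip.get_calibration(cam); f=200/np.tan(np.radians(c["fov_y"])/2)
    u=np.array([px[0]-c["cx"],px[1]-c["cy"]])
    if cam=="wrist":
        s=manip.sense(); T=np.eye(4); T[:3,:3]=R.from_quat(s["tool_rot"]).as_matrix(); T[:3,3]=s["tcp_pos"]
        E=T@np.array(c["tool_from_camera"]); r=np.linalg.norm(u)+1e-9; th=r/f
        d=np.array([*(u/r*np.sin(th)),np.cos(th)])
    else:
        E=np.array(c["extrinsics"]); d=np.array([*(u/f),1.])
    return E[:3,3],E[:3,:3]@d
def at(cam,px,z):
    o,d=ray(cam,px); return o+d*(z-o[2])/d[2]
def proj(cam,p):
    c=manip.get_calibration(cam); f=200/np.tan(np.radians(c["fov_y"])/2)
    E=np.array(c["extrinsics"]); q=E[:3,:3].T@(np.array(p)-E[:3,3]); return q[:2]/q[2]*f+[c["cx"],c["cy"]]
def snap(cam,name=None):
    im=manip.snapshot(cam)
    if name: cv2.imwrite(f"pics/{name}.png",im[:,:,::-1])
    return im
def yaw(m,cam,z):
    ys,xs=np.nonzero(m); r=cv2.minAreaRect(np.array([at(cam,p,z)[:2]*1000 for p in zip(xs,ys)],np.float32)); return r
E
python3 - <<'E'
from h import *
np.set_printoptions(precision=3,suppress=True)
H=dict(drawer_knob=.042,stamp_c=.0435,mouse_c=.023,eraser_c=.0325,binder_clip_c=.034,ink_pad=0,charging_pad=0,cork_mat=0,writing_pad=0)
for cam in("top","scene"):
    snap(cam,cam)
    E=np.array(manip.get_calibration(cam)["extrinsics"]);print(cam,E[:3,3],E[:3,2])
    for n,z in H.items():
        print(n,[(round(d["p"],2),np.round(d["position"]),at(cam,d["position"],z)) for d in manip.mark_of(cam,n)[:4]])
print(manip.sense())
E
```

```text
top [ 0.342 -0.107  0.911] [ 0.177 -0.01  -0.984]
drawer_knob [(0.85, array([332., 185.]), array([ 0.534, -0.156,  0.042]))]
stamp_c [(0.73, array([314., 221.]), array([ 0.455, -0.114,  0.043])), (0.49, array([270., 190.]), array([ 0.521, -0.019,  0.043])), (0.48, array([277., 240.]), array([ 0.412, -0.037,  0.043]))]
mouse_c []
eraser_c []
binder_clip_c []
ink_pad [(0.67, array([316., 224.]), array([ 0.453, -0.12 ,  0.   ]))]
charging_pad [(0.79, array([352., 227.]), array([ 0.447, -0.203,  0.   ]))]
cork_mat [(0.89, array([224., 206.]), array([0.493, 0.088, 0.   ]))]
writing_pad [(0.75, array([412., 207.]), array([ 0.492, -0.339,  0.   ]))]
scene [ 0.121 -0.719  0.636] [ 0.438  0.662 -0.609]
drawer_knob [(0.63, array([337., 214.]), array([ 0.533, -0.158,  0.042]))]
stamp_c [(0.8, array([293., 185.]), array([ 0.507, -0.041,  0.043])), (0.77, array([246., 207.]), array([ 0.397, -0.052,  0.043])), (0.66, array([289., 217.]), array([ 0.45 , -0.12 ,  0.043]))]
mouse_c [(0.9, array([319., 251.]), array([ 0.462, -0.205,  0.023])), (0.51, array([313., 258.]), array([ 0.443, -0.215,  0.023]
[... 186 characters left out ...]
 array([315., 259.]), array([ 0.458, -0.199,  0.   ]))]
cork_mat [(0.9, array([261., 175.]), array([0.494, 0.08 , 0.   ])), (0.24, array([379., 301.]), array([ 0.495, -0.335,  0.   ]))]
writing_pad [(0.63, array([382., 301.]), array([ 0.499, -0.338,  0.   ]))]
{'t': 1.0, 'q': array([ 0.983,  0.527,  1.433,  0.   ,  1.181, -0.179]), 'qd': array([-0.   ,  0.001,  0.   ,  0.001,  0.002,  0.001]), 'tau': array([  0.   , -44.233, -17.843,  -0.   ,   0.001,  -0.   ]), 'tcp_pos': array([0.248, 0.573, 0.231]), 'tool_rot': array([0.203, 0.979, 0.   , 0.   ]), 'force': array([ 0.218, -0.277, -0.681]), 'ft_torque': array([-0.003, -0.012,  0.02 ]), 'gripper_force': 0.0, 'finger_gap': 0.9982720871390883}
```

View pics/top.png

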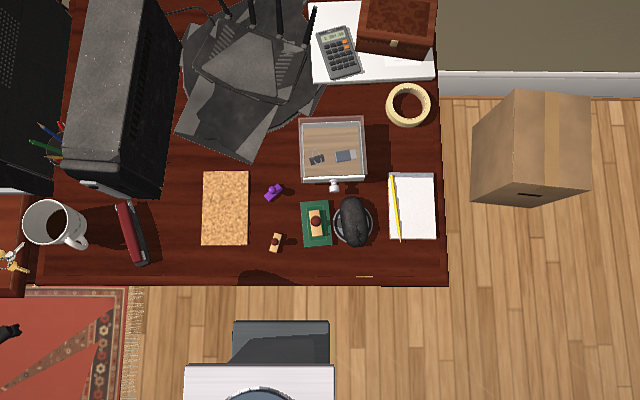

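View pics/scene.png

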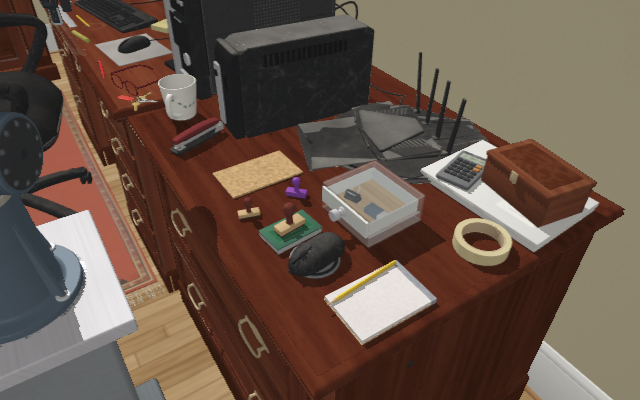

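The top view shows three candidate stamps. There is a purple one at (274,192), a small dark-red one at (277,241), and a larger dark-red one on the green ink pad at (315,222). The one on the ink pad fits, since it is not purple and is the larger of the two reds. The mouse is at (353,221), the mat at (224,207), the pad at (412,206), the knob at (334,186), the clip at (317,159) and the eraser at (346,156).

```bash
python3 - <<'E'
from h import *
np.set_printoptions(precision=3,suppress=True)
im=snap("scene"); c=im[165:285,220:400]; cv2.imwrite("pics/crop.png",cv2.resize(c,None,fx=4,fy=4,interpolation=cv2.INTER_CUBIC)[:,:,::-1])
snap("top")
for n,z in dict(stamp_c=.029,mouse_c=.02,ink_pad=.014,charging_pad=.006,cork_mat=.005,writing_pad=.01,drawer=.06,eraser_c=.039).items():
    for d in manip.masks_of("top",n)[:4]:
        r=yaw(d["pixels"],"top",z);print(n,round(d["p"],2),np.round(d["position"]),"c",np.round(r[0],0),"size",np.round(r[1],0),"ang",round(r[2],1))
for n,z in dict(mouse_c=.023,stamp_c=.0435).items():
    for d in manip.mark_of("top",n)[:3]: print(n,d["p"],d["position"],at("top",d["position"],z))
print(R.from_quat(manip.sense()["tool_rot"]).as_matrix())
E
```

```text
stamp_c 0.86 [314. 220.] c [ 452. -117.] size [58. 26.] ang 8.7
stamp_c 0.62 [272. 191.] c [522. -23.] size [22. 41.] ang 42.9
stamp_c 0.54 [274. 244.] c [409. -30.] size [21. 42.] ang 75.7
mouse_c 0.95 [354. 220.] c [ 458. -204.] size [113.  59.] ang 8.3
ink_pad 0.89 [322. 219.] c [ 454. -120.] size [105.  67.] ang 5.1
charging_pad 0.6 [338. 225.] c [ 450. -202.] size [68. 88.] ang 0.3Traceback (most recent call last):
  File "<stdin>", line 7, in <module>
  File "h.py", line 24, in yaw
    ys,xs=np.nonzero(m); r=cv2.minAreaRect(np.array([at(cam,p,z)[:2]*1000 for p in zip(xs,ys)],np.float32)); return r
                                                     ~~^^^^^^^^^
  File "h.py", line 15, in at
    o,d=ray(cam,px); return o+d*(z-o[2])/d[2]
        ~~~^^^^^^^^
  File "h.py", line 5, in ray
    c=manip.get_calibration(cam); f=200/np.tan(np.radians(c["fov_y"])/2)
ValueError: time passes only in moves, steps and waits
```

View pics/crop.png

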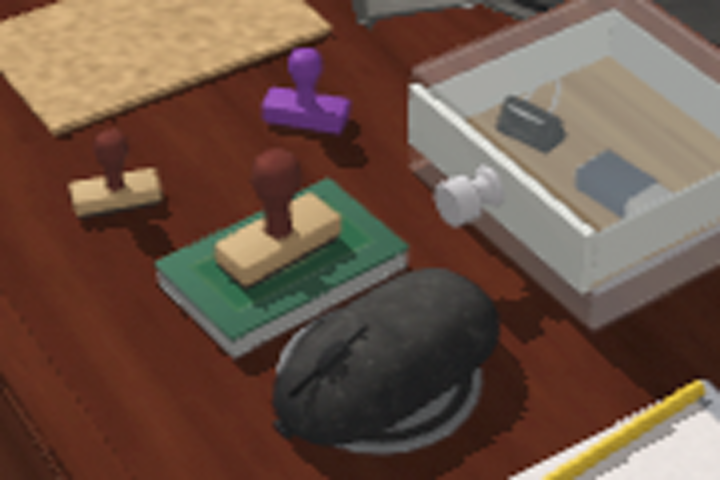

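The crop confirms it. The largest dark-red-handled stamp, with a wooden foot, stands on the green ink pad at crop (278,215). The purple one (305,90) and the small red one (113,170) are decoys. The clip is at crop (530,120) and the eraser at (620,185).

```bash
cat >> h.py <<'E'
import functools
_gc=manip.get_calibration
class M: pass
_cal={}
def cal(n):
    if n not in _cal:_cal[n]=_gc(n)
    return _cal[n]
_S=[None]
def ray(cam,px):
    c=cal(cam); f=200/np.tan(np.radians(c["fov_y"])/2); u=np.array([px[0]-c["cx"],px[1]-c["cy"]])
    if cam=="wrist":
        s=_S[0]; T=np.eye(4); T[:3,:3]=R.from_quat(s["tool_rot"]).as_matrix(); T[:3,3]=s["tcp_pos"]
        E=T@np.array(c["tool_from_camera"]); r=np.linalg.norm(u)+1e-9; th=r/f; d=np.array([*(u/r*np.sin(th)),np.cos(th)])
    else: E=np.array(c["extrinsics"]); d=np.array([*(u/f),1.])
    return E[:3,3],E[:3,:3]@d
def snap(cam,name=None):
    if cam=="wrist": _S[0]=manip.sense()
    im=manip.snapshot(cam)
    if name: cv2.imwrite(f"pics/{name}.png",im[:,:,::-1])
    return im
def plan(*wps):
    "world x,y,z (mm), tool-y yaw (deg) -> tool shifts from the present pose"
    s=manip.sense(); M=R.from_quat(s["tool_rot"]).as_matrix(); a0=np.degrees(np.arctan2(M[1,1],M[0,1]))
    print("t",round(s["t"],1),"tcp",np.round(s["tcp_pos"]*1000,1),"yaw",round(a0,1),"F",np.round(s["force"],1),"gap",round(s["finger_gap"],3),"grip",round(s["gripper_force"],1),"tilt",np.round(M[:2,2],3))
    for w in wps:
        d=M.T@(np.array(w[:3])-s["tcp_pos"]*1000); print(np.round(d,1),"turn",round((a0-w[3]+90)%180-90,1))
E
python3 - <<'E'
from h import *
np.set_printoptions(precision=3,suppress=True)
plan((448,-110,231,95),(448,-110,180,95))
snap("top")
for n,z in dict(cork_mat=.005,writing_pad=.01,drawer=.06,eraser_c=.039).items():
    for d in manip.masks_of("top",n)[:4]:
        r=yaw(d["pixels"],"top",z);print(n,round(d["p"],2),np.round(d["position"]),"c",np.round(r[0],0),"size",np.round(r[1],0),"ang",round(r[2],1))
for n,z in dict(mouse_c=.023,stamp_c=.0435).items():
    for d in manip.mark_of("top",n)[:3]: print(n,d["p"],d["position"],at("top",d["position"],z))
E
```

```text
t 1.4 tcp [248.4 573.5 231.3] yaw 66.6 F [ 0.1 -0.6 -0.7] gap 1.001 grip 0.0 tilt [-0. -0.]
[-454.9 -547.8    0.3] turn -28.4
[-454.9 -547.8   51.3] turn -28.4
cork_mat 0.66 [225. 208.] c [490.  86.] size [169. 104.] ang 1.1
writing_pad 0.94 [408. 203.] c [ 497. -335.] size [105. 156.] ang 89.9
drawer 0.69 [338. 179.] c [ 533. -156.] size [ 37. 130.] ang 2.8
mouse_c 0.81 [354.5, 217.3] [ 0.465 -0.205  0.023]
stamp_c 0.83 [311.7, 221.5] [ 0.453 -0.11   0.043]
stamp_c 0.54 [273.0, 241.9] [ 0.409 -0.028  0.043]
```

>>> {"fn": "step_arm", "kwargs": {"targets": "-455 -548 0 -28;-455 -548 0 -28;-455 -548 0 -28;-455 -548 0 -28;-455 -548 0 -28;-455 -548 0 -28;-455 -548 0 -28;-455 -548 0 -28;-455 -548 0 -28;-455 -548 0 -28;-455 -548 0 -28;-455 -548 0 -28", "gripper": 0.4}}

```text
t: 2.9
tcp_pos: [0.4161, -0.0011, 0.2317]
tool_rot: [-0.04, 0.999, -0.0, 0.001]
force: [1.2, 0.5, -0.1]
finger_gap: 0.601
gripper_force: 0.0
```

```bash
python3 - <<'E'
from h import *
plan((448,-110,200,95))
E
```

```text
t 2.9 tcp [416.1  -1.1 231.7] yaw 94.6 F [ 1.2  0.5 -0.1] gap 0.601 grip 0.0 tilt [ 0.001 -0.   ]
[ -23.1 -111.1   31.8] turn -0.4
```

>>> {"fn": "step_arm", "kwargs": {"targets": "-23 -111 32 0;-23 -111 32 0;-23 -111 32 0;-23 -111 32 0;-23 -111 32 0"}}

```text
t: 3.4
tcp_pos: [0.4467, -0.1069, 0.1992]
tool_rot: [-0.04, 0.999, 0.001, -0.001]
force: [-0.4, 0.7, -0.0]
finger_gap: 0.595
gripper_force: 0.0
```

```bash
python3 - <<'E'
from h import *
np.set_printoptions(precision=3,suppress=True)
snap("wrist","w1"); plan()
for n,z in dict(stamp_c=.0435,mouse_c=.023,ink_pad=0,charging_pad=0,drawer_knob=.042).items():
    for d in manip.mark_of("wrist",n)[:3]: print(n,round(d["p"],2),np.round(d["position"]),at("wrist",d["position"],z))
for n,z in dict(stamp_c=.029,mouse_c=.02,ink_pad=.014).items():
    for d in manip.masks_of("wrist",n)[:2]:
        r=yaw(d["pixels"],"wrist",z);print(n,round(d["p"],2),np.round(d["position"]),"c",np.round(r[0],0),"size",np.round(r[1],0),"ang",round(r[2],1))
E
```

```text
t 3.5 tcp [ 446.6 -106.3  199.4] yaw 94.6 F [-0.2  0.7  0.4] gap 0.601 grip 0.0 tilt [-0.001  0.001]
stamp_c 0.72 [304. 191.] [ 0.453 -0.117  0.043]
stamp_c 0.69 [388. 156.] [ 0.411 -0.038  0.043]
stamp_c 0.59 [135. 203.] [ 0.482 -0.309  0.043]
mouse_c 0.55 [228. 184.] [ 0.458 -0.201  0.023]
ink_pad 0.81 [305. 184.] [ 0.456 -0.118  0.   ]
drawer_knob 0.75 [263. 254.] [ 0.528 -0.158  0.042]
drawer_knob 0.65 [464. 227.] [0.48  0.063 0.042]
stamp_c 0.95 [387. 153.] c [410. -32.] size [26. 40.] ang 75.2
stamp_c 0.64 [305. 183.] c [ 452. -118.] size [58. 26.] ang 4.6
mouse_c 0.96 [229. 180.] c [ 459. -203.] size [114.  61.] ang 9.0
mouse_c 0.23 [461. 220.] c [485.  76.] size [162. 100.] ang 1.2
ink_pad 0.82 [292. 180.] c [ 455. -120.] size [101.  63.] ang 5.3
```

View pics/w1.png

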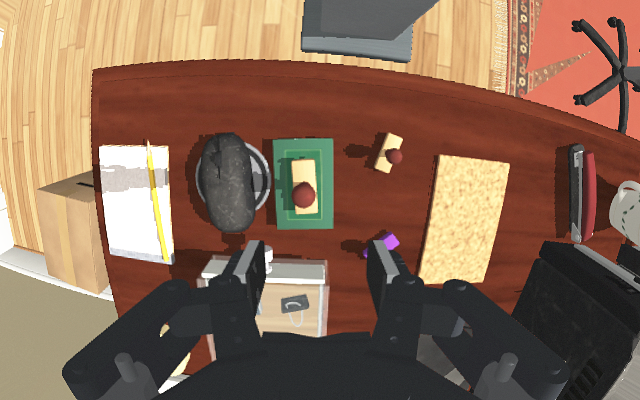

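The wrist view shows the meant stamp at (303,192) on the ink pad, the small red decoy at (390,155), the purple one at (385,243), the mouse at (228,182) and the knob at (265,255). The positions agree across cameras.

```bash
python3 - <<'E'
from h import *
plan((453,-117.5,90,95),(453,-117.5,40,95))
E
```

```text
t 3.9 tcp [ 447.4 -107.2  199.6] yaw 94.6 F [-0.1 -0.2  0.5] gap 0.602 grip 0.0 tilt [ 0. -0.]
[ -4.7 -10.7 109.6] turn -0.4
[ -4.7 -10.7 159.6] turn -0.4
```

>>> {"fn": "step_arm", "kwargs": {"targets": "-5 -11 40 0;-5 -11 80 0;-5 -11 100 0;-5 -11 100 0;-5 -11 100 0"}}

```text
t: 4.35
tcp_pos: [0.4535, -0.1183, 0.0995]
tool_rot: [-0.04, 0.999, 0.0, -0.0]
force: [0.4, 0.6, -0.6]
finger_gap: 0.599
gripper_force: 0.0
```

```bash
python3 - <<'E'
from h import *
plan((453,-117.5,40,95))
E
```

```text
t 4.3 tcp [ 453.5 -118.3   99.5] yaw 94.6 F [ 0.4  0.6 -0.6] gap 0.599 grip 0.0 tilt [-0.  0.]
[ 0.4  0.9 59.5] turn -0.4
```

Tracking is accurate. Descend and then grasp.

>>> {"fn": "step_arm", "kwargs": {"targets": "0 1 30 0;0 1 55 0;0 1 60 0;0 1 60 0"}}

```text
t: 4.75
tcp_pos: [0.4537, -0.1175, 0.0399]
tool_rot: [-0.04, 0.999, -0.0, 0.0]
force: [0.3, 0.8, -0.1]
finger_gap: 0.606
gripper_force: 0.0
```

>>> {"fn": "step_arm", "kwargs": {"targets": "0 0 0 0;0 0 0 0;0 0 0 0;0 0 0 0;0 0 0 0;0 0 0 0", "gripper": 1, "squeeze": 30}}

```text
t: 5.35
tcp_pos: [0.4542, -0.1179, 0.0407]
tool_rot: [-0.04, 0.999, -0.001, 0.001]
force: [-0.1, 0.1, 6.1]
finger_gap: 0.238
gripper_force: 29.1
```

>>> {"fn": "step_arm", "kwargs": {"targets": "0 0 -40 0;0 0 -90 0;0 0 -100 0;0 0 -100 0"}}

```text
t: 5.75
tcp_pos: [0.4545, -0.1179, 0.1416]
tool_rot: [-0.04, 0.999, -0.002, 0.003]
force: [-0.0, 0.4, -0.5]
finger_gap: 0.236
gripper_force: 29.5
```

```bash
python3 - <<'E'
from h import *
plan((545,88,140,95),(545,88,34,95))
E
```

```text
t 5.8 tcp [ 454.5 -117.9  141.6] yaw 94.6 F [-0.   0.4 -0.5] gap 0.236 grip 29.5 tilt [ 0.005 -0.003]
[-106.7  198.     1.5] turn -0.4
[-106.2  198.4  107.5] turn -0.4
```

>>> {"fn": "step_arm", "kwargs": {"targets": "-25 45 0 0;-55 95 0 0;-85 145 0 0;-111 185 0 0;-111 198 0 0;-111 198 30 0;-111 198 65 0;-111 198 90 0;-111 198 90 0;-111 198 90 0"}}

```text
t: 6.75
tcp_pos: [0.5469, 0.0889, 0.048]
tool_rot: [-0.04, 0.999, 0.0, -0.002]
force: [0.4, 0.3, -0.6]
finger_gap: 0.242
gripper_force: 29.6
```

```bash
python3 - <<'E'
from h import *
plan((550,88,32.5,95))
E
```

```text
t 6.8 tcp [546.9  88.9  48. ] yaw 94.6 F [ 0.4  0.3 -0.6] gap 0.242 grip 29.6 tilt [-0.003  0.   ]
[-3.  -1.1 15.5] turn -0.4
```

>>> {"fn": "step_arm", "kwargs": {"targets": "0 0 8 0;0 0 13 0;0 0 16 0;0 0 16 0;0 0 16 0"}}

```text
t: 7.25
tcp_pos: [0.5483, 0.0888, 0.0336]
tool_rot: [-0.04, 0.999, -0.0, 0.0]
force: [-0.8, 0.0, -0.3]
finger_gap: 0.244
gripper_force: 29.6
```

>>> {"fn": "step_arm", "kwargs": {"targets": "0 0 0 0;0 0 0 0;0 0 0 0;0 0 0 0", "gripper": 0.5}}

```text
t: 7.65
tcp_pos: [0.5481, 0.0889, 0.0335]
tool_rot: [-0.04, 0.999, -0.0, 0.0]
force: [0.5, 0.3, -0.4]
finger_gap: 0.497
gripper_force: 0.0
```

>>> {"fn": "step_arm", "kwargs": {"targets": "0 0 -20 0;0 0 -60 0;0 0 -110 0;0 0 -130 0;0 0 -130 0"}}

```text
t: 8.15
tcp_pos: [0.5505, 0.0889, 0.1671]
tool_rot: [-0.04, 0.999, -0.0, 0.004]
force: [0.5, 0.5, -0.7]
finger_gap: 0.505
gripper_force: 0.0
```

```bash
python3 - <<'E'
from h import *
plan((459,-204,160,99),(459,-204,60,99),(459,-204,9,99))
snap("scene")
for d in manip.mark_of("scene","stamp_c"): print(d["p"],d["position"],at("scene",d["position"],.0345))
E
```

```text
t 8.2 tcp [550.5  88.9 167.1] yaw 94.6 F [ 0.5  0.5 -0.7] gap 0.505 grip 0.0 tilt [ 0.008 -0.   ]
[ 114.8 -284.6    6.4] turn -4.4
[ 115.6 -284.5  106.4] turn -4.4
[ 116.  -284.5  157.4] turn -4.4
0.9 [276.8, 155.3] [0.53727856 0.08341222 0.0345    ]
0.76 [294.7, 184.0] [ 0.51740137 -0.02770219  0.0345    ]
0.5 [248.9, 208.6] [ 0.40380132 -0.04864898  0.0345    ]
```

>>> {"fn": "step_arm", "kwargs": {"targets": "20 -50 0 0;40 -100 0 0;60 -148 0 -2;80 -196 0 -4;98 -243 0 -4;116 -285 0 -4;116 -285 20 -4;116 -285 60 -4;116 -285 90 -4;116 -285 90 -4;116 -285 90 -4", "gripper": 0.14}}

```text
t: 9.35
tcp_pos: [0.4542, -0.2037, 0.0721]
tool_rot: [-0.075, 0.997, 0.001, -0.002]
force: [0.2, -0.4, 0.2]
finger_gap: 0.862
gripper_force: 0.0
```

```bash
python3 - <<'E'
from h import *
np.set_printoptions(precision=3,suppress=True)
plan((459,-204,7,99))
snap("top")
for d in manip.mark_of("top","stamp_c"): print(d["p"],d["position"],at("top",d["position"],.0345))
E
```

```text
t 9.3 tcp [ 454.2 -203.7   72.1] yaw 98.6 F [ 0.2 -0.4  0.2] gap 0.862 grip 0.0 tilt [-0.003  0.002]
[-4.9 -1.2 65.1] turn -0.4
```

>>> {"fn": "step_arm", "kwargs": {"targets": "-5 0 20 0;-5 0 45 0;-5 0 62 0;-5 0 65 0;-5 0 65 0"}}

```text
t: 9.95
tcp_pos: [0.4607, -0.2039, 0.0091]
tool_rot: [-0.075, 0.997, -0.0, 0.0]
force: [-0.2, -0.4, 0.4]
finger_gap: 0.861
gripper_force: 0.0
```

>>> {"fn": "step_arm", "kwargs": {"targets": "0 0 0 0;0 0 0 0;0 0 0 0;0 0 0 0;0 0 0 0", "gripper": 1, "squeeze": 35}}

```text
t: 10.45
tcp_pos: [0.4609, -0.2042, 0.0101]
tool_rot: [-0.075, 0.997, -0.001, 0.001]
force: [-0.4, 0.2, 5.3]
finger_gap: 0.621
gripper_force: 35.6
```

>>> {"fn": "step_arm", "kwargs": {"targets": "0 0 -20 0;0 0 -60 0;0 0 -100 0;0 0 -120 0;0 0 -120 0"}}

```text
t: 10.95
tcp_pos: [0.4621, -0.205, 0.1322]
tool_rot: [-0.075, 0.997, -0.003, 0.003]
force: [-0.0, 0.1, -0.3]
finger_gap: 0.625
gripper_force: 36.7
```

```bash
python3 - <<'E'
from h import *
plan((447,88,127,93),(447,88,6,93))
snap("scene","s2")
E
```

```text
t 10.9 tcp [ 462.1 -205.   132.2] yaw 98.6 F [-0.   0.1 -0.3] gap 0.625 grip 36.7 tilt [ 0.007 -0.005]
[-28.8 292.    3.5] turn 5.6
[-28.1 292.7 124.5] turn 5.6
```

View pics/s2.png

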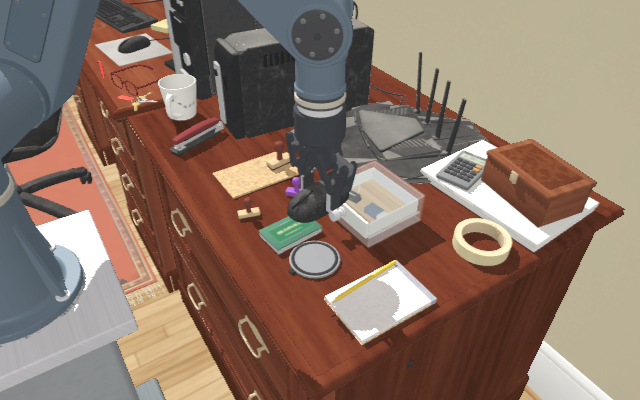

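The mouse is lifted level at (310,200), the stamp stands on the mat at (278,158), and the charging pad is free at (315,260).

>>> {"fn": "step_arm", "kwargs": {"targets": "-5 48 0 0;-10 96 0 2;-15 144 0 4;-20 192 0 6;-26 240 0 6;-31 288 0 6;-31 292 30 6;-31 292 70 6;-31 292 105 6;-31 292 108 6;-31 292 108 6"}}

```text
t: 12.1
tcp_pos: [0.4458, 0.0897, 0.0192]
tool_rot: [-0.022, 1.0, 0.0, -0.002]
force: [-1.5, -0.4, -0.1]
finger_gap: 0.623
gripper_force: 36.7
```

```bash
python3 - <<'E'
from h import *
np.set_printoptions(precision=3,suppress=True)
plan((447,88,9,93))
for cam in("scene","top"):
  snap(cam)
  for n,z in (("charging_pad",0),("ink_pad",0),("drawer_knob",.042)):
    for d in manip.mark_of(cam,n)[:1]: print(cam,n,d["p"],d["position"],at(cam,d["position"],z))
    if z==0:
     for d in manip.masks_of(cam,n)[:1]:
      z=.006 if n[0]=="c" else .014
      r=yaw(d["pixels"],cam,z);print("  mask",n,round(d["p"],2),"c",np.round(r[0],0),"size",np.round(r[1],0),"ang",round(r[2],1))
E
```

```text
t 12.1 tcp [445.8  89.7  19.2] yaw 92.6 F [-1.5 -0.4 -0.1] gap 0.623 grip 36.7 tilt [-0.004  0.   ]
[-1.2 -1.7 10.2] turn -0.4
scene charging_pad 0.74 [315.0, 257.8] [ 0.459 -0.197  0.   ]
  mask charging_pad 0.86 c [ 454. -202.] size [88. 90.] ang 57.9
scene ink_pad 0.88 [288.9, 232.9] [ 0.452 -0.115  0.   ]
  mask ink_pad 0.84 c [ 451. -122.] size [107.  74.] ang 5.9
scene drawer_knob 0.7 [336.2, 216.3] [ 0.527 -0.162  0.042]
top charging_pad 0.87 [351.7, 223.4] [ 0.455 -0.201  0.   ]
  mask charging_pad 0.56 c [ 454. -201.] size [87. 89.] ang 45.0
top ink_pad 0.82 [316.5, 222.9] [ 0.455 -0.121  0.   ]
  mask ink_pad 0.57 c [ 453. -120.] size [100.  63.] ang 4.3
top drawer_knob 0.66 [335.5, 185.8] [ 0.532 -0.162  0.042]
```

>>> {"fn": "step_arm", "kwargs": {"targets": "0 0 5 0;0 0 8 0;0 0 10 0;0 0 10 0;0 0 10 0"}}

```text
t: 13.2
tcp_pos: [0.4471, 0.0897, 0.0101]
tool_rot: [-0.023, 1.0, 0.0, -0.0]
force: [0.7, 0.1, -0.2]
finger_gap: 0.618
gripper_force: 36.7
```

>>> {"fn": "step_arm", "kwargs": {"targets": "0 0 0 0;0 0 0 0;0 0 0 0;0 0 0 0", "gripper": 0.14}}

```text
t: 13.6
tcp_pos: [0.4473, 0.0897, 0.0104]
tool_rot: [-0.022, 1.0, -0.0, 0.0]
force: [-0.3, 0.2, -0.6]
finger_gap: 0.859
gripper_force: 0.0
```

>>> {"fn": "step_arm", "kwargs": {"targets": "0 0 -20 0;0 0 -60 0;0 0 -110 0;0 0 -130 0;0 0 -130 0"}}

```text
t: 14.1
tcp_pos: [0.4493, 0.0897, 0.1434]
tool_rot: [-0.023, 1.0, -0.0, 0.004]
force: [0.1, -0.4, 0.0]
finger_gap: 0.86
gripper_force: 0.0
```

```bash
python3 - <<'E'
from h import *
np.set_printoptions(precision=3,suppress=True)
plan((505,-145,140,93))
snap("top","t3")
for n,z in (("stamp_c",.0345),("mouse_c",.022)):
    for d in manip.mark_of("top",n)[:1]: print(n,d["p"],d["position"],at("top",d["position"],z))
E
```

```text
t 14.1 tcp [449.3  89.7 143.4] yaw 92.6 F [ 0.1 -0.4  0. ] gap 0.86 grip 0.0 tilt [ 0.008 -0.   ]
[ -45.  -237.     3.9] turn -0.4
stamp_c 0.69 [274.6, 243.3] [ 0.406 -0.031  0.034]
mouse_c 0.7 [220.3, 226.8] [0.443 0.09  0.022]
```

View pics/t3.png

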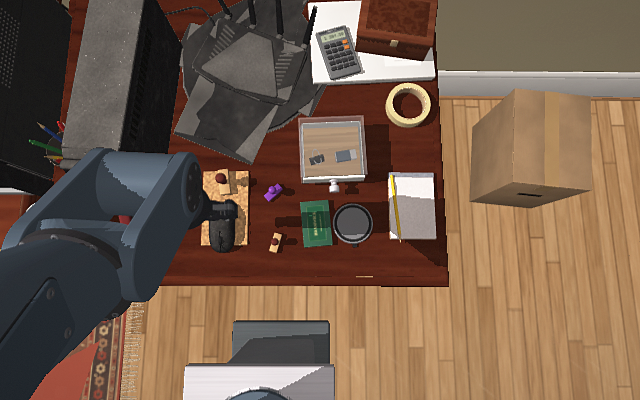

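The stamp stands at (225,182) and the mouse lies at (222,232), both on the mat. Next is the knob.

>>> {"fn": "step_arm", "kwargs": {"targets": "0 -50 0 0;0 -100 0 0;0 -150 0 0;0 -200 0 0;0 -240 0 0;0 -248 0 0;0 -248 0 0;0 -248 0 0", "gripper": 0.45}}

```text
t: 15.05
tcp_pos: [0.457, -0.1565, 0.1391]
tool_rot: [-0.023, 1.0, 0.001, -0.002]
force: [1.3, 0.3, -0.1]
finger_gap: 0.551
gripper_force: 0.0
```

```bash
python3 - <<'E'
from h import *
np.set_printoptions(precision=3,suppress=True)
snap("wrist","w4"); plan((530,-160,100,93),(530,-160,24,93))
for n,z in dict(drawer_knob=.042,ink_pad=0,charging_pad=0,eraser_c=.0325).items():
    for d in manip.mark_of("wrist",n)[:2]: print(n,round(d["p"],2),np.round(d["position"]),at("wrist",d["position"],z))
E
```

```text
t 15.1 tcp [ 457.1 -156.1  139.4] yaw 92.6 F [0.1 0.6 0.4] gap 0.554 grip 0.0 tilt [-0.003  0.002]
[-72.7  -7.4  39.2] turn -0.4
[-72.9  -7.5 115.2] turn -0.4
drawer_knob 0.83 [307. 276.] [ 0.525 -0.161  0.042]
ink_pad 0.59 [358. 191.] [ 0.457 -0.116  0.   ]
charging_pad 0.73 [269. 181.] [ 0.451 -0.2    0.   ]
```

View pics/w4.png

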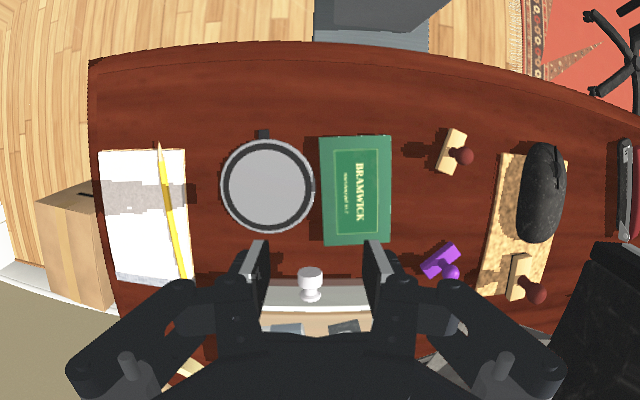

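The wrist view shows the knob head at (309,273), the charging pad at (267,185) and the ink pad at (355,190). Both fingers straddle the knob's column.

>>> {"fn": "step_arm", "kwargs": {"targets": "-40 -4 0 0;-70 -7 20 0;-70 -7 60 0;-70 -7 95 0;-70 -7 115 0;-70 -7 115 0;-70 -7 115 0"}}

```text
t: 16.0
tcp_pos: [0.5287, -0.1614, 0.0255]
tool_rot: [-0.023, 1.0, 0.0, -0.0]
force: [0.1, 0.8, 1.0]
finger_gap: 0.549
gripper_force: 0.0
```

>>> {"fn": "step_arm", "kwargs": {"targets": "0 0 0 0;0 0 0 0;0 0 0 0;0 0 0 0;0 0 0 0", "gripper": 1, "squeeze": 40}}

```text
t: 16.5
tcp_pos: [0.5275, -0.1588, 0.0272]
tool_rot: [-0.022, 1.0, 0.002, -0.001]
force: [-0.2, 9.2, 7.8]
finger_gap: 0.233
gripper_force: 38.8
```

```bash
python3 - <<'E'
from h import *
plan()
E
```

```text
t 16.5 tcp [ 527.5 -158.8   27.2] yaw 92.5 F [-0.2  9.2  7.8] gap 0.233 grip 38.8 tilt [-0.002  0.004]
```

>>> {"fn": "step_arm", "kwargs": {"targets": "5 2 -1 0;15 2 -1 0;30 2 -1 0;45 2 -1 0;60 2 -1 0;75 2 -1 0;88 2 -1 0;98 2 -1 0;102 2 -1 0;102 2 -1 0"}}

```text
t: 17.5
tcp_pos: [0.4292, -0.1638, 0.0273]
tool_rot: [-0.02, 1.0, -0.0, 0.003]
force: [12.0, 15.0, 1.6]
finger_gap: 0.233
gripper_force: 40.7
```

```bash
python3 - <<'E'
from h import *
plan()
E
```

```text
t 17.5 tcp [ 429.2 -163.8   27.3] yaw 92.3 F [12.  15.   1.6] gap 0.233 grip 40.7 tilt [ 0.006 -0.   ]
```

>>> {"fn": "step_arm", "kwargs": {"targets": "3 3 0 0;5 4 0 0;6 4 0 0;6 4 0 0;6 4 0 0"}}

```text
t: 18.0
tcp_pos: [0.4292, -0.1639, 0.0275]
tool_rot: [-0.021, 1.0, -0.004, 0.009]
force: [21.3, 13.3, -5.2]
finger_gap: 0.231
gripper_force: 40.1
```

```bash
python3 - <<'E'
from h import *
plan()
E
```

```text
t 18.0 tcp [ 429.2 -163.9   27.5] yaw 92.4 F [21.3 13.3 -5.2] gap 0.231 grip 40.1 tilt [ 0.018 -0.009]
```

>>> {"fn": "step_arm", "kwargs": {"targets": "-4 1 0 0;-6 2 0 0;-6 2 0 0"}}

```text
t: 18.3
tcp_pos: [0.431, -0.1634, 0.0274]
tool_rot: [-0.023, 1.0, -0.004, 0.005]
force: [0.1, -8.5, -0.6]
finger_gap: 0.237
gripper_force: 40.5
```

>>> {"fn": "step_arm", "kwargs": {"targets": "0 0 0 0;0 0 0 0;0 0 0 0;0 0 0 0", "gripper": 0.5}}

```text
t: 18.7
tcp_pos: [0.426, -0.1584, 0.0264]
tool_rot: [-0.023, 1.0, 0.0, -0.0]
force: [0.5, -0.5, -0.4]
finger_gap: 0.502
gripper_force: 0.0
```

>>> {"fn": "step_arm", "kwargs": {"targets": "0 0 -30 0;0 0 -70 0;0 0 -110 0;0 0 -130 0;0 0 -130 0;0 0 -130 0"}}

```text
t: 19.3
tcp_pos: [0.426, -0.1583, 0.1563]
tool_rot: [-0.023, 1.0, -0.0, 0.0]
force: [0.1, 0.4, 0.1]
finger_gap: 0.5
gripper_force: 0.0
```

```bash
python3 - <<'E'
from h import *
np.set_printoptions(precision=3,suppress=True)
plan()
for cam in ("scene","wrist"):
  snap(cam,"w5" if cam=="wrist" else None)
  for n,z in dict(drawer_knob=.042,eraser_c=.0325,binder_clip_c=.034,stamp_c=.0345,mouse_c=.022).items():
    for d in manip.mark_of(cam,n)[:2]: print(cam,n,round(d["p"],2),np.round(d["position"]),at(cam,d["position"],z))
for d in manip.masks_of("wrist","eraser_c")[:2]:
    r=yaw(d["pixels"],"wrist",.039);print(round(d["p"],2),"c",np.round(r[0],0),"size",np.round(r[1],0),"ang",round(r[2],1))
E
```

```text
t 19.3 tcp [ 426.  -158.3  156.3] yaw 92.6 F [0.1 0.4 0.1] gap 0.5 grip 0.0 tilt [ 0. -0.]
scene drawer_knob 0.97 [290. 235.] [ 0.43  -0.162  0.042]
scene eraser_c 0.73 [289. 233.] [ 0.435 -0.146  0.032]
scene eraser_c 0.7 [335. 233.] [ 0.506 -0.191  0.032]
scene binder_clip_c 0.65 [310. 214.] [ 0.494 -0.123  0.034]
scene stamp_c 0.6 [250. 210.] [ 0.404 -0.053  0.034]
scene stamp_c 0.45 [276. 153.] [0.54  0.093 0.034]
scene mouse_c 0.88 [237. 169.] [0.448 0.1   0.022]
scene mouse_c 0.32 [381. 300.] [ 0.486 -0.349  0.022]
wrist drawer_knob 0.91 [310. 198.] [ 0.427 -0.162  0.042]
wrist drawer_knob 0.48 [279. 270.] [ 0.499 -0.189  0.042]
wrist eraser_c 0.76 [278. 268.] [ 0.501 -0.191  0.033]
wrist binder_clip_c 0.9 [344. 267.] [ 0.496 -0.128  0.034]
wrist stamp_c 0.87 [446. 184.] [ 0.41  -0.039  0.035]
wrist stamp_c 0.83 [513. 295.] [0.538 0.083 0.035]
wrist mouse_c 0.7 [532. 218.] [0.445 0.088 0.022]
0.81 c [ 501. -182.] size [28. 32.] ang 9.7
0.31 c [ 423. -204.] size [52. 75.] ang 10.7
```

View pics/w5.png

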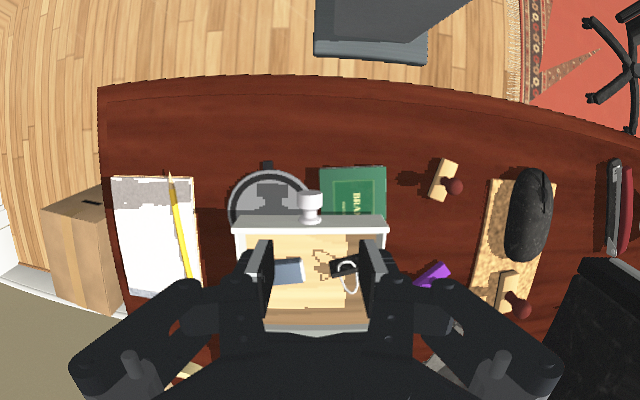

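The drawer is fully open. The eraser is at (285,271), partly hidden by a finger, and the clip is at (347,268). I'll turn the tool to grip across the eraser.

```bash
python3 - <<'E'
from h import *
print(np.round(manip.sense()["q"],2)); plan((503,-195,150,3))
snap("top")
for n,z in dict(eraser_c=.039,binder_clip_c=.04).items():
  for d in manip.masks_of("top",n)[:1]:
    r=yaw(d["pixels"],"top",z);print(n,round(d["p"],2),np.round(d["position"]),"c",np.round(r[0],0),"size",np.round(r[1],0),"ang",round(r[2],1))
E
```

```text
[-0.6   0.43  1.93  0.    0.79 -2.22]
t 19.9 tcp [ 426.3 -158.5  156.2] yaw 92.6 F [-0.2  1.  -0. ] gap 0.496 grip 0.0 tilt [-0.  0.]
[-75.  -39.9   6.2] turn 89.6
```

>>> {"fn": "step_arm", "kwargs": {"targets": "-20 -10 0 8;-40 -20 0 16;-60 -30 0 24;-75 -40 0 32;-75 -40 0 40;-75 -40 0 48;-75 -40 0 56;-75 -40 0 64;-75 -40 0 72;-75 -40 0 80;-75 -40 0 86;-75 -40 0 86", "gripper": 0.4}}

```text
t: 21.3
tcp_pos: [0.503, -0.1951, 0.1563]
tool_rot: [0.665, 0.747, -0.0, -0.0]
force: [0.1, -0.1, 0.0]
finger_gap: 0.597
gripper_force: 0.0
```

```bash
python3 - <<'E'
from h import *
np.set_printoptions(precision=3,suppress=True)
plan()
im=snap("wrist")
cv2.imwrite("pics/w6.png",cv2.resize(im[80:380,160:480],None,fx=2,fy=2)[:,:,::-1])
for n,z in dict(drawer_knob=.042,eraser_c=.0325,binder_clip_c=.034).items():
    for d in manip.mark_of("wrist",n)[:2]: print(n,round(d["p"],2),np.round(d["position"]),at("wrist",d["position"],z))
for d in manip.masks_of("wrist","eraser_c")[:2]:
    r=yaw(d["pixels"],"wrist",.039);print(round(d["p"],2),"c",np.round(r[0],0),"size",np.round(r[1],0),"ang",round(r[2],1))
E
```

```text
t 21.3 tcp [ 503.  -195.1  156.3] yaw 6.6 F [ 0.1 -0.1  0. ] gap 0.597 grip 0.0 tilt [-0.  0.]
drawer_knob 0.92 [233. 151.] [ 0.429 -0.164  0.042]
eraser_c 0.89 [320. 186.] [ 0.506 -0.188  0.032]
binder_clip_c 0.75 [318. 112.] [ 0.497 -0.124  0.034]
0.72 c [ 506. -188.] size [22. 48.] ang 10.5
```

View pics/w6.png

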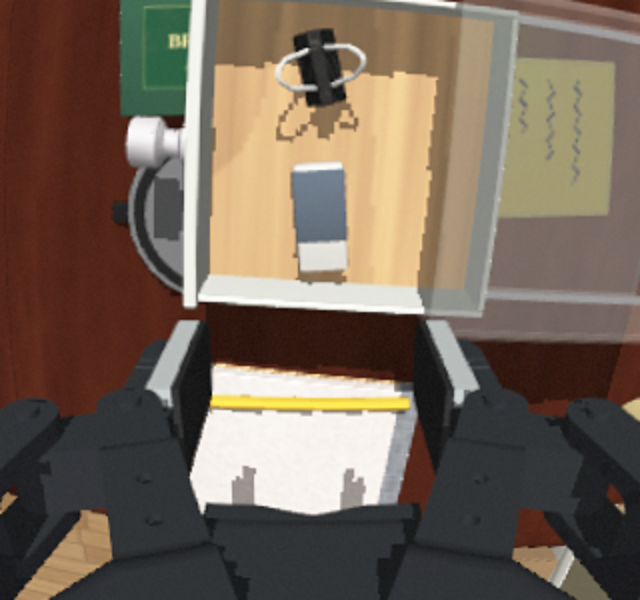

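The eraser lies at crop (320,215), with its short side across the fingers. The clip is well clear at (320,68).

```bash
python3 - <<'E'
from h import *
plan((506,-188,100,9.5),(506,-188,28,9.5))
E
```

```text
t 21.6 tcp [ 503.  -195.1  156.3] yaw 6.6 F [ 0.4 -0.4 -0.4] gap 0.599 grip 0.0 tilt [-0. -0.]
[ 6.7  3.8 56.3] turn -2.9
[  6.7   3.8 128.3] turn -2.9
```

>>> {"fn": "step_arm", "kwargs": {"targets": "7 4 20 -3;7 4 60 -3;7 4 95 -3;7 4 118 -3;7 4 127 -3;7 4 127 -3;7 4 127 -3", "gripper": 0.5}}

```text
t: 22.25
tcp_pos: [0.5069, -0.1881, 0.0301]
tool_rot: [0.646, 0.764, 0.0, 0.001]
force: [0.5, 0.6, -0.4]
finger_gap: 0.498
gripper_force: 0.0
```

>>> {"fn": "step_arm", "kwargs": {"targets": "0 0 0 0;0 0 0 0;0 0 0 0;0 0 0 0;0 0 0 0", "gripper": 1, "squeeze": 25}}

```text
t: 22.75
tcp_pos: [0.5072, -0.1883, 0.0308]
tool_rot: [0.646, 0.764, 0.0, 0.002]
force: [0.1, 0.7, 5.9]
finger_gap: 0.256
gripper_force: 26.7
```

>>> {"fn": "step_arm", "kwargs": {"targets": "0 0 -20 0;0 0 -60 0;0 0 -90 0;0 0 -100 0;0 0 -100 0"}}

```text
t: 23.25
tcp_pos: [0.5071, -0.1882, 0.1309]
tool_rot: [0.646, 0.764, 0.0, 0.002]
force: [-0.9, 0.8, 0.2]
finger_gap: 0.255
gripper_force: 26.0
```

```bash
python3 - <<'E'
from h import *
plan((490,-345,130,2),(490,-345,13,2))
print(np.round(manip.sense()["q"],2))
E
```

```text
t 23.2 tcp [ 507.1 -188.2  130.9] yaw 9.6 F [-0.9  0.8  0.2] gap 0.255 grip 26.0 tilt [ 0.003 -0.002]
[-151.8  -43.     1.2] turn 7.6
[-151.5  -43.3  118.2] turn 7.6
[-0.56  0.56  1.74  0.    0.84 -0.73]
```

>>> {"fn": "step_arm", "kwargs": {"targets": "-40 -12 0 0;-85 -25 0 4;-130 -37 0 8;-152 -43 0 8;-152 -43 30 8;-152 -43 70 8;-152 -43 98 8;-152 -43 105 8;-152 -43 105 8"}}

```text
t: 24.15
tcp_pos: [0.4878, -0.3434, 0.0219]
tool_rot: [0.697, 0.717, 0.0, -0.003]
force: [0.4, -0.4, 0.3]
finger_gap: 0.258
gripper_force: 26.0
```

```bash
python3 - <<'E'
from h import *
plan((490,-346,14,2))
E
```

```text
t 24.1 tcp [ 487.8 -343.4   21.9] yaw 1.6 F [ 0.4 -0.4  0.3] gap 0.258 grip 26.0 tilt [-0.004  0.004]
[-2.7  2.2  7.9] turn -0.4
```

>>> {"fn": "step_arm", "kwargs": {"targets": "-2 0 4 0;-2 0 7 0;-2 0 8 0;-2 0 8 0;-2 0 8 0"}}

```text
t: 24.65
tcp_pos: [0.4895, -0.3469, 0.017]
tool_rot: [0.697, 0.717, -0.0, 0.001]
force: [-0.5, 0.5, 0.0]
finger_gap: 0.253
gripper_force: 25.9
```

>>> {"fn": "step_arm", "kwargs": {"targets": "0 0 0 0;0 0 0 0;0 0 0 0;0 0 0 0", "gripper": 0.5}}

```text
t: 25.05
tcp_pos: [0.4892, -0.3467, 0.0164]
tool_rot: [0.697, 0.717, 0.0, 0.0]
force: [-0.7, -0.8, 0.4]
finger_gap: 0.497
gripper_force: 0.0
```

>>> {"fn": "step_arm", "kwargs": {"targets": "0 0 -20 0;0 0 -60 0;0 0 -100 0;0 0 -130 0;0 0 -140 0;0 0 -140 0"}}

```text
t: 25.65
tcp_pos: [0.4898, -0.3474, 0.1578]
tool_rot: [0.697, 0.717, -0.0, 0.002]
force: [-0.1, -0.6, -0.8]
finger_gap: 0.499
gripper_force: 0.0
```

```bash
python3 - <<'E'
from h import *
np.set_printoptions(precision=3,suppress=True)
plan((428,-161,150,92))
for cam in ("scene","wrist"):
  snap(cam,"s7" if cam=="scene" else None)
  for n,z in dict(drawer_knob=.042,eraser_c=.0165,writing_pad=0).items():
    for d in manip.mark_of(cam,n)[:1]: print(cam,n,round(d["p"],2),np.round(d["position"]),at(cam,d["position"],z))
E
```

```text
t 25.6 tcp [ 489.8 -347.4  157.8] yaw 1.6 F [-0.1 -0.6 -0.8] gap 0.499 grip 0.0 tilt [ 0.002 -0.002]
[188.  -56.7   7.2] turn 89.6
scene drawer_knob 0.66 [291. 234.] [ 0.432 -0.159  0.042]
scene eraser_c 0.61 [381. 301.] [ 0.489 -0.347  0.016]
scene writing_pad 0.55 [382. 303.] [ 0.498 -0.341  0.   ]
wrist eraser_c 0.97 [318. 189.] [ 0.489 -0.344  0.017]
wrist writing_pad 0.96 [326. 177.] [ 0.498 -0.336  0.   ]
```

View pics/s7.png

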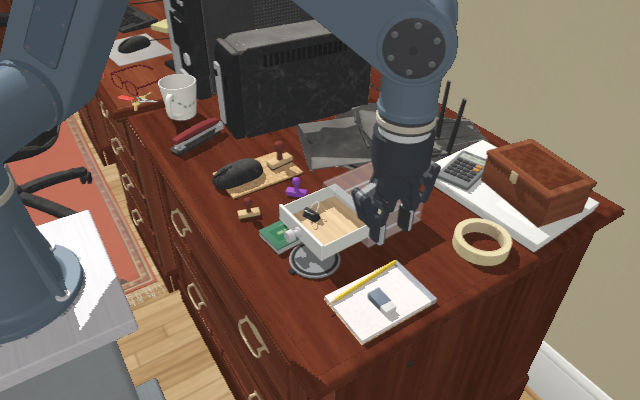

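The eraser lies flat on the pad at (382,301), the clip is still in the drawer at (312,215), and the stamp and mouse are on the mat. Now I'll shut the drawer by pushing the knob with closed fingers.

```bash
python3 - <<'E'
from h import *
plan((388,-163,155,3),(388,-163,32,3))
E
```

```text
t 26.1 tcp [ 488.7 -346.3  155. ] yaw 1.6 F [-0.5  0.3  0.9] gap 0.504 grip 0.0 tilt [-0.002  0.002]
[186.  -95.6   0.5] turn -1.4
[185.8 -95.4 123.5] turn -1.4
```

>>> {"fn": "step_arm", "kwargs": {"targets": "40 -22 0 0;80 -44 0 0;120 -65 0 0;160 -85 0 -1;186 -96 0 -1;186 -96 20 -1;186 -96 60 -1;186 -96 100 -1;186 -96 120 -1;186 -96 123 -1;186 -96 123 -1", "gripper": 1}}

```text
t: 27.15
tcp_pos: [0.388, -0.1634, 0.0329]
tool_rot: [0.691, 0.723, -0.0, -0.001]
force: [0.1, -0.1, 0.1]
finger_gap: -0.003
gripper_force: 0.0
```

```bash
python3 - <<'E'
from h import *
plan((498,-158,32,3))
E
```

```text
t 27.1 tcp [ 388.  -163.4   32.9] yaw 2.6 F [ 0.1 -0.1  0.1] gap -0.003 grip 0.0 tilt [-0.001  0.001]
[  0.4 110.2   0.7] turn -0.4
```

>>> {"fn": "step_arm", "kwargs": {"targets": "0 10 0 0;0 18 0 0;0 26 0 0;0 36 0 0;0 48 0 0;0 60 0 0;0 72 0 0;0 84 0 0;0 94 0 0;0 102 0 0;0 108 0 0;0 108 0 0"}}

```text
t: 28.35
tcp_pos: [0.4972, -0.1589, 0.0333]
tool_rot: [0.691, 0.723, 0.0, 0.001]
force: [-1.1, 0.3, 0.6]
finger_gap: 0.001
gripper_force: 0.0
```

>>> {"fn": "step_arm", "kwargs": {"targets": "0 3 0 0;0 7 0 0;0 11 0 0;0 14 0 0;0 16 0 0;0 16 0 0"}}

```text
t: 28.95
tcp_pos: [0.5119, -0.1578, 0.0333]
tool_rot: [0.691, 0.723, -0.0, -0.0]
force: [-1.3, -0.2, 0.0]
finger_gap: -0.001
gripper_force: 0.5
```

>>> {"fn": "step_arm", "kwargs": {"targets": "0 2 0 0;0 4 0 0;0 6 0 0;0 8 0 0;0 8 0 0"}}

```text
t: 29.45
tcp_pos: [0.5121, -0.1575, 0.0333]
tool_rot: [0.69, 0.724, -0.005, -0.007]
force: [-19.7, -10.0, 10.3]
finger_gap: -0.002
gripper_force: 9.8
```

```bash
python3 - <<'E'
from h import *
np.set_printoptions(precision=3,suppress=True)
plan()
snap("scene")
for d in manip.mark_of("scene","drawer_knob")[:1]: print(d["p"],at("scene",d["position"],.042))
E
```

```text
t 29.4 tcp [ 512.1 -157.5   33.3] yaw 2.7 F [-19.7 -10.   10.3] gap -0.002 grip 9.8 tilt [-0.016  0.003]
0.55 [ 0.534 -0.156  0.042]
```

>>> {"fn": "step_arm", "kwargs": {"targets": "0 -20 0 0;0 -40 0 0;0 -40 -40 0;0 -40 -80 0;0 -40 -110 0;0 -40 -120 0;0 -40 -120 0"}}

```text
t: 30.25
tcp_pos: [0.4813, -0.16, 0.1548]
tool_rot: [0.691, 0.723, 0.001, 0.002]
force: [0.6, 0.6, -0.4]
finger_gap: 0.001
gripper_force: 0.0
```

```bash
python3 - <<'E'
from h import *
plan((447,89,160,92.6))
E
```

```text
t 30.2 tcp [ 481.3 -160.   154.8] yaw 2.6 F [ 0.6  0.6 -0.4] gap 0.001 grip 0.0 tilt [ 0.004 -0.002]
[250.3 -23.   -5.9] turn 90.0
```

>>> {"fn": "step_arm", "kwargs": {"targets": "30 -3 0 -8;60 -6 0 -16;90 -9 0 -24;120 -12 0 -32;150 -15 0 -40;180 -18 0 -48;210 -20 0 -56;240 -23 0 -64;250 -23 0 -72;250 -23 0 -80;250 -23 0 -88;250 -23 0 -90", "gripper": 0.14}}

```text
t: 31.45
tcp_pos: [0.4447, 0.0898, 0.1516]
tool_rot: [-0.024, 1.0, 0.0, -0.002]
force: [1.2, 1.4, 0.0]
finger_gap: 0.863
gripper_force: 0.0
```

```bash
python3 - <<'E'
from h import *
np.set_printoptions(precision=3,suppress=True)
snap("wrist"); 
for n,z in dict(mouse_c=.022,stamp_c=.0345,drawer_knob=.042,charging_pad=0,ink_pad=0).items():
    for d in manip.mark_of("wrist",n)[:2]: print(n,round(d["p"],2),np.round(d["position"]),at("wrist",d["position"],z))
for n,z in dict(mouse_c=.019).items():
  for d in manip.masks_of("wrist",n)[:1]:
    r=yaw(d["pixels"],"wrist",z);print(round(d["p"],2),"c",np.round(r[0],0),"size",np.round(r[1],0),"ang",round(r[2],1))
plan((446,89,9.5,92.6))
E
```

```text
mouse_c 0.82 [314. 194.] [0.447 0.089 0.022]
stamp_c 0.9 [202. 262.] [ 0.518 -0.019  0.034]
stamp_c 0.88 [309. 292.] [0.542 0.088 0.034]
drawer_knob 0.86 [ 92. 264.] [ 0.535 -0.159  0.042]
charging_pad 0.84 [ 79. 186.] [ 0.455 -0.199  0.   ]
charging_pad 0.19 [130. 190.] [ 0.457 -0.116  0.   ]
0.83 c [444.  90.] size [112.  55.] ang 2.8
t 31.8 tcp [445.5  89.3 152.9] yaw 92.5 F [-0.8  0.   0.2] gap 0.86 grip 0.0 tilt [-0.001  0.   ]
[ -0.6  -0.4 143.4] turn -0.1
```

>>> {"fn": "step_arm", "kwargs": {"targets": "0 0 30 0;0 0 75 0;0 0 115 0;0 0 138 0;0 0 143 0;0 0 143 0;0 0 143 0"}}

```text
t: 32.5
tcp_pos: [0.4465, 0.0894, 0.0112]
tool_rot: [-0.022, 1.0, -0.0, 0.001]
force: [0.8, 0.7, 0.3]
finger_gap: 0.863
gripper_force: 0.0
```

>>> {"fn": "step_arm", "kwargs": {"targets": "0 0 0 0;0 0 0 0;0 0 0 0;0 0 0 0;0 0 0 0", "gripper": 1, "squeeze": 35}}

```text
t: 33.0
tcp_pos: [0.4468, 0.0894, 0.0121]
tool_rot: [-0.022, 1.0, -0.0, 0.002]
force: [-1.3, -0.1, 8.0]
finger_gap: 0.611
gripper_force: 35.2
```

>>> {"fn": "step_arm", "kwargs": {"targets": "0 0 -20 0;0 0 -60 0;0 0 -100 0;0 0 -120 0;0 0 -120 0"}}

```text
t: 33.5
tcp_pos: [0.4479, 0.0894, 0.1339]
tool_rot: [-0.023, 1.0, -0.0, 0.004]
force: [-0.4, 0.3, -1.7]
finger_gap: 0.61
gripper_force: 36.5
```

```bash
python3 - <<'E'
from h import *
plan((455.5,-201,130,98),(455.5,-201,11,98))
E
```

```text
t 33.5 tcp [447.9  89.4 133.9] yaw 92.6 F [-0.4  0.3 -1.7] gap 0.61 grip 36.5 tilt [ 0.009 -0.   ]
[   5.6 -290.5    4.1] turn -5.4
[   6.6 -290.4  123.1] turn -5.4
```

>>> {"fn": "step_arm", "kwargs": {"targets": "0 -48 0 0;0 -96 0 0;0 -144 0 -2;2 -192 0 -4;4 -240 0 -5;6 -285 0 -5;6 -290 30 -5;6 -290 70 -5;6 -290 105 -5;6 -290 108 -5;6 -290 108 -5"}}

```text
t: 34.6
tcp_pos: [0.4519, -0.1999, 0.0215]
tool_rot: [-0.066, 0.998, 0.001, -0.001]
force: [0.4, -0.1, -1.1]
finger_gap: 0.606
gripper_force: 36.5
```

>>> {"fn": "step_arm", "kwargs": {"targets": "0 0 0 0;0 0 0 0"}}

```text
t: 34.8
tcp_pos: [0.4539, -0.2011, 0.024]
tool_rot: [-0.066, 0.998, -0.001, 0.001]
force: [-0.0, -0.4, -0.0]
finger_gap: 0.606
gripper_force: 36.5
```

```bash
python3 - <<'E'
from h import *
plan((455.5,-201,13,98))
E
```

```text
t 34.8 tcp [ 453.9 -201.1   24. ] yaw 97.6 F [-0.  -0.4 -0. ] gap 0.606 grip 36.5 tilt [ 0.003 -0.002]
[-1.6 -0.1 11. ] turn -0.4
```

>>> {"fn": "step_arm", "kwargs": {"targets": "-2 0 5 0;-2 0 9 0;-2 0 11 0;-2 0 11 0;-2 0 11 0"}}

```text
t: 35.3
tcp_pos: [0.4556, -0.2006, 0.0131]
tool_rot: [-0.066, 0.998, -0.001, 0.001]
force: [-1.2, 1.6, 13.9]
finger_gap: 0.611
gripper_force: 39.5
```

>>> {"fn": "step_arm", "kwargs": {"targets": "0 0 0 0;0 0 0 0;0 0 0 0;0 0 0 0", "gripper": 0.2}}

```text
t: 35.7
tcp_pos: [0.4547, -0.2002, 0.011]
tool_rot: [-0.066, 0.998, 0.0, -0.0]
force: [-0.3, -0.3, -0.9]
finger_gap: 0.799
gripper_force: 0.0
```

>>> {"fn": "step_arm", "kwargs": {"targets": "0 0 -20 0;0 0 -60 0;0 0 -110 0;0 0 -130 0;0 0 -130 0;0 0 -130 0"}}

```text
t: 36.3
tcp_pos: [0.4546, -0.2002, 0.1413]
tool_rot: [-0.066, 0.998, -0.0, 0.0]
force: [-0.1, 0.5, -0.7]
finger_gap: 0.802
gripper_force: 0.0
```

```bash
python3 - <<'E'
from h import *
np.set_printoptions(precision=3,suppress=True)
plan((548.5,88.5,165,94.6),(548.5,88.5,32,94.6))
for cam in("top","scene","wrist"):
  snap(cam)
  for n,z in dict(mouse_c=.023,stamp_c=.0345,charging_pad=0,ink_pad=0).items():
    for d in manip.mark_of(cam,n)[:2]: print(cam,n,round(d["p"],2),np.round(d["position"]),at(cam,d["position"],z))
  for d in manip.masks_of(cam,"mouse_c")[:1]:
    r=yaw(d["pixels"],cam,.02);print(round(d["p"],2),"c",np.round(r[0],0),"size",np.round(r[1],0),"ang",round(r[2],1))
E
```

```text
t 36.3 tcp [ 454.6 -200.2  141.3] yaw 97.6 F [-0.1  0.5 -0.7] gap 0.802 grip 0.0 tilt [ 0. -0.]
[-131.2  273.8  -23.8] turn 3.0
[-131.2  273.8  109.2] turn 3.0
top stamp_c 0.81 [219. 180.] [0.546 0.096 0.034]
top stamp_c 0.48 [269. 193.] [ 0.517 -0.016  0.034]
scene mouse_c 0.69 [314. 251.] [ 0.454 -0.2    0.023]
scene mouse_c 0.67 [380. 300.] [ 0.484 -0.349  0.023]
scene stamp_c 0.64 [274. 153.] [0.535 0.095 0.034]
scene stamp_c 0.64 [295. 183.] [ 0.52  -0.025  0.034]
scene charging_pad 0.83 [316. 259.] [ 0.459 -0.202  0.   ]
scene ink_pad 0.98 [289. 236.] [ 0.449 -0.122  0.   ]
0.56 c [ 451. -200.] size [119.  67.] ang 8.6
wrist mouse_c 0.63 [316. 195.] [ 0.455 -0.2    0.023]
wrist stamp_c 0.96 [471. 275.] [ 0.514 -0.034  0.035]
wrist stamp_c 0.79 [540. 298.] [0.542 0.084 0.035]
wrist charging_pad 0.57 [351. 285.] [ 0.554 -0.149  0.   ]
wrist ink_pad 0.58 [400. 200.] [ 0.455 -0.117  0.   ]
0.91 c [ 454. -200.] size [113.  57.] ang 6.1
```

>>> {"fn": "step_arm", "kwargs": {"targets": "-22 46 0 0;-44 92 0 0;-66 138 -10 0;-88 184 -20 0;-110 230 -24 2;-131 274 -24 3;-131 274 -24 3;-131 274 -24 3;-131 274 -24 3", "gripper": 0.45}}

```text
t: 38.1
tcp_pos: [0.5479, 0.0878, 0.165]
tool_rot: [-0.04, 0.999, -0.0, -0.001]
force: [0.7, 0.6, 0.5]
finger_gap: 0.553
gripper_force: 0.0
```

```bash
python3 - <<'E'
from h import *
np.set_printoptions(precision=3,suppress=True)
snap("wrist"); 
for d in manip.mark_of("wrist","stamp_c")[:2]: print(round(d["p"],2),np.round(d["position"]),at("wrist",d["position"],.0345))
for d in manip.masks_of("wrist","stamp_c")[:2]:
    r=yaw(d["pixels"],"wrist",.02);print(round(d["p"],2),"c",np.round(r[0],0),"size",np.round(r[1],0),"ang",round(r[2],1))
plan((548.5,88.8,80,94.6),(548.5,88.8,33,94.6))
E
```

```text
0.8 [318. 187.] [0.544 0.09  0.034]
0.76 [204. 155.] [ 0.521 -0.018  0.034]
0.77 c [414. -29.] size [32. 41.] ang 80.8
0.63 c [522. -18.] size [20. 44.] ang 42.3
t 38.2 tcp [548.1  86.9 165.2] yaw 94.4 F [ 0.5 -0.7 -0.1] gap 0.549 grip 0.0 tilt [-0.001 -0.   ]
[-0.6  1.8 85.2] turn -0.2
[ -0.6   1.8 132.2] turn -0.2
```

>>> {"fn": "step_arm", "kwargs": {"targets": "0 1 40 0;0 1 80 0;0 1 110 0;0 1 128 0;0 1 132 0;0 1 132 0"}}

```text
t: 38.85
tcp_pos: [0.5482, 0.0886, 0.0329]
tool_rot: [-0.039, 0.999, 0.0, -0.001]
force: [0.2, 0.2, 0.1]
finger_gap: 0.546
gripper_force: 0.0
```

>>> {"fn": "step_arm", "kwargs": {"targets": "0 0 0 0;0 0 0 0;0 0 0 0;0 0 0 0;0 0 0 0", "gripper": 1, "squeeze": 30}}

```text
t: 39.35
tcp_pos: [0.5495, 0.0893, 0.0347]
tool_rot: [-0.04, 0.999, -0.0, 0.001]
force: [-0.8, -1.9, 6.6]
finger_gap: 0.234
gripper_force: 29.4
```

>>> {"fn": "step_arm", "kwargs": {"targets": "0 0 -30 0;0 0 -70 0;0 0 -100 0;0 0 -110 0;0 0 -110 0"}}

```text
t: 39.85
tcp_pos: [0.5493, 0.0897, 0.1448]
tool_rot: [-0.04, 0.999, -0.0, 0.002]
force: [-0.2, -0.7, -1.4]
finger_gap: 0.236
gripper_force: 29.6
```

```bash
python3 - <<'E'
from h import *
plan((455,-119.5,144,94.6),(455,-119.5,43,94.6))
E
```

```text
t 39.9 tcp [549.3  89.7 144.8] yaw 94.6 F [-0.2 -0.7 -1.4] gap 0.236 grip 29.6 tilt [ 0.004 -0.   ]
[ 110.8 -201.     0.5] turn -0.0
[ 111.2 -201.   101.5] turn -0.0
```

>>> {"fn": "step_arm", "kwargs": {"targets": "25 -45 0 0;50 -90 0 0;75 -135 0 0;98 -178 0 0;111 -201 0 0;111 -201 25 0;111 -201 60 0;111 -201 85 0;111 -201 85 0;111 -201 85 0;111 -201 85 0"}}

```text
t: 40.95
tcp_pos: [0.4542, -0.1196, 0.0588]
tool_rot: [-0.04, 0.999, -0.0, 0.0]
force: [-0.1, -0.1, -0.4]
finger_gap: 0.242
gripper_force: 29.6
```

```bash
python3 - <<'E'
from h import *
plan((455,-119.5,44,94.6))
E
```

```text
t 41.0 tcp [ 454.2 -119.6   58.8] yaw 94.6 F [-0.1 -0.1 -0.4] gap 0.242 grip 29.6 tilt [ 0.001 -0.   ]
[-0.8  0.1 14.8] turn -0.0
```

>>> {"fn": "step_arm", "kwargs": {"targets": "-1 0 7 0;-1 0 12 0;-1 0 15 0;-1 0 15 0;-1 0 15 0"}}

```text
t: 41.45
tcp_pos: [0.455, -0.1197, 0.0436]
tool_rot: [-0.04, 0.999, -0.0, 0.0]
force: [-0.8, -0.5, 4.1]
finger_gap: 0.24
gripper_force: 29.9
```

>>> {"fn": "step_arm", "kwargs": {"targets": "0 0 0 0;0 0 0 0;0 0 0 0;0 0 0 0", "gripper": 0.5}}

```text
t: 41.85
tcp_pos: [0.4548, -0.1195, 0.0432]
tool_rot: [-0.04, 0.999, 0.0, -0.0]
force: [-0.1, 0.1, -0.0]
finger_gap: 0.501
gripper_force: 0.0
```

>>> {"fn": "step_arm", "kwargs": {"targets": "0 0 -20 0;0 0 -60 0;0 0 -110 0;0 0 -140 0;0 0 -140 0;0 0 -140 0"}}

```text
t: 42.45
tcp_pos: [0.4549, -0.1195, 0.1838]
tool_rot: [-0.04, 0.999, -0.0, 0.001]
force: [-0.8, 0.2, -0.8]
finger_gap: 0.501
gripper_force: 0.0
```

```bash
python3 - <<'E'
from h import *
np.set_printoptions(precision=3,suppress=True)
plan()
im=snap("wrist"); cv2.imwrite("pics/w9.png",im[:,:,::-1])
for n,z in dict(stamp_c=.0435,mouse_c=.023,charging_pad=0,ink_pad=0,drawer_knob=.042).items():
    for d in manip.mark_of("wrist",n)[:2]: print(n,round(d["p"],2),np.round(d["position"]),at("wrist",d["position"],z))
for n,z in dict(stamp_c=.029,mouse_c=.02,ink_pad=.014).items():
  for d in manip.masks_of("wrist",n)[:2]:
    r=yaw(d["pixels"],"wrist",z);print(n,round(d["p"],2),"c",np.round(r[0],0),"size",np.round(r[1],0),"ang",round(r[2],1))
E
```

```text
t 42.5 tcp [ 454.9 -119.5  183.8] yaw 94.6 F [-0.8  0.2 -0.8] gap 0.501 grip 0.0 tilt [ 0.001 -0.001]
stamp_c 0.97 [398. 250.] [ 0.512 -0.03   0.043]
stamp_c 0.95 [405. 147.] [ 0.408 -0.039  0.043]
mouse_c 0.9 [240. 179.] [ 0.456 -0.197  0.023]
mouse_c 0.68 [273. 257.] [ 0.54  -0.16   0.023]
charging_pad 0.24 [241. 179.] [ 0.461 -0.201  0.   ]
ink_pad 0.56 [318. 181.] [ 0.457 -0.117  0.   ]
ink_pad 0.24 [272. 257.] [ 0.552 -0.164  0.   ]
drawer_knob 0.87 [274. 258.] [ 0.531 -0.156  0.042]
stamp_c 0.8 c [516. -21.] size [38. 33.] ang 50.7
stamp_c 0.78 c [ 452. -121.] size [59. 25.] ang 9.3
mouse_c 0.73 c [ 455. -200.] size [113.  61.] ang 9.8
ink_pad 0.73 c [ 455. -119.] size [103.  65.] ang 5.3
```

View pics/w9.png

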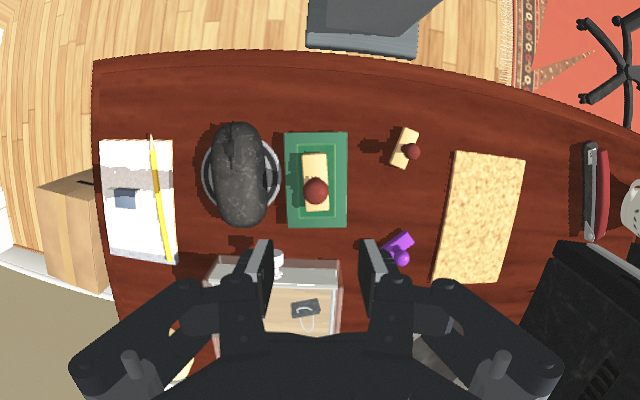

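The stamp stands centred on the ink pad at (315,185), the mouse lies on its charging pad at (240,175), and the eraser is on the writing pad at (127,198). The drawer is shut with the clip inside at (307,310), so I'm handing in.

```bash
python3 -c "
from station import manip
print(manip.sign_off())"
```

```text
the job is handed in; nothing more can be done
None
```

I finished the job and handed it in at about 43 s: the eraser is on the writing pad, the drawer is shut with the clip inside, and the stamp and mouse are back on their pads, each within about 3 mm of centre by the wrist camera; no verdict came back.

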